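# Lift the big bearing off the drip tray with the parts tongs

## Robot

A 6-joint arm with a two-finger parallel gripper is mounted at the origin on a cart in front of the work surface, level with it; the furniture and walls round the work are solid. World frame = base frame: x ahead of the robot, y to its left, z up, the work surface at z = 0. Lengths are in mm, angles in rad, forces in N, time in s.
With the tool pointing down it reaches from about 250 to 850 mm from the base axis. Payload 12.5 kg.
Tool frame: the origin (TCP) lies at the very end of the fingers, on their centre line; the grasp point (between the pads) lies r.tcp_to_grasp behind it (r.tcp_to_grasp is the distance from the TCP to the grasp point, in mm); z points along the fingers, y is the direction in which the jaws open and shut (so a half turn about z gives the same grasp; the last joint's range is limited). The gripper opens to 93 mm and grips with 3 to 60 N. Pads are 15 mm wide; open, the fingers measure 128 mm over their backs; the gripper's body (75 mm by 188 mm) begins 65 mm behind the grasp point.
Start: joints at [-1.264, 0.351, 1.652, -0, 1.139, -0.085], TCP at [210.036, -508.3, 218.633] pointing down, gripper open.
Joint ranges: [-2.75, 2.75], [-0.79, 2.1], [0.01, 2.65], [-1.57, 4.71], [0.07, 3.14], [-2.87, 2.87]. Speed limits (rad/s): [2.22, 2.22, 2.79, 3.14, 3.14, 3.14].

## Interface

Orientations are given as a 3x3 rotation matrix whose columns are the frame's x, y, z axes.
In Python, from plant import r gives the robot as it stands. The module is installed in compiled form; this text tells all that it offers.
- The arm moves only by the shell command python3 -m crank 'ROWS' [OPENING] [FORCE]. ROWS is JSON, a list of rows, each a list of 4 numbers: the shift along the world's x, y, z in m, then the turn about the world's z in rad. A call has 1 to 20 rows; each row shifts and turns the commanded pose from where the row before left it; what a row does not reach is not made up. A row lasts 1/10 s, in which the tool goes at most 50 mm and 8.59 degrees, less where a joint would pass 70% of its speed; a pose out of reach is approached as far as the arm can. A call with a gripper value outside its range is refused whole. OPENING is the finger opening in m, from 0 to 0.093, set as the call begins (- or left out, the last holds). The fingers move at their own pace and stop on an object; FORCE is the grip in N (left out, the last holds). Time passes only in rows, so rows that do not move let the fingers close. It gives the time, the measured TCP pose, the force and the opening at its end, in the units of the state.
- r.sense(): the state, without advancing time (a new reading comes with each control period).
- r.snapshot(name): name is "scene" or "top"; returns a dict with "pixels" (420x560x3 uint8, red, green, blue), "intrinsics" (3x3 intrinsics, pixels), "R" (3x3) and "t" (3): a world point X has camera coordinates R X + t. Camera axes: x right, y down, z forward; pixel columns grow to the right and rows downward; lengths in mm; the calibration is good to about 2 mm. A picture is of the moment at which its call begins. There is no depth.
- r.finish_job(): hands the job in, once; it reports no verdict.
The state is a dict: "time": time; "qpos": joint angles; "joint_velocities": joint speeds; "joint_torque": joint torques, N m; "eef_pos": TCP position; "eef_rot": TCP orientation; "contact_force": force on the tool from outside, world axes, zero at the start; "moment": the same for the moment, N m; "finger_gap": finger opening in mm.
Only numpy, scipy, OpenCV 4.12 (cv2) and the standard library are available. Lean on these libraries where they do the work, as an engineer would, in place of code of your own. Each camera call takes 0.05 s, during which the arm holds its last target.

## Task

Take the parts tongs off their rest, close their jaws on the larger, thicker of the two bearings in the drip tray and lift it at least 12 cm above the tray. Finish while still holding it up there over the tray in the tongs, steady, without putting anything down; the freshly cleaned bearings must never be touched by the gripper itself, and the small bearing and the spanner stay where they are.

Things in the scene. Friction and masses are not known exactly. Their poses are not given: they have to be found in the camera images.
- tongs: Left arm and frame of steel spring tongs, 205 mm long, 90 g in all, level in their rest; the arms close horizontally, the jaws hang down at the far end. Origin: on the vertical pivot axis at the rear, at the height of the jaws' lower edges (6 mm over the worktop in the rest). x points to the jaws, midway between the open arms; y to the left arm. Arms: 6 mm thick, z = 46 to 64 mm, pivot top at 67 mm.
- tongs_right: Right arm of the tongs, mirror image of the left, turning about the pivot; same origin and, when open, same axes. Its yaw relative to tongs is the closing angle: 0 open (stop), 0.15 rad closed on the big bearing, at most 0.24. A spring opens it; the arms move only when squeezed at the sleeves by over 4 N, need 6 N at 0.15 rad; force beyond that presses on the item, half as strong.
- grip_left (a point): Middle of the outer face of the left arm's ribbed black sleeve, the place to squeeze, 95 mm ahead of the pivot and 55 mm above the jaws' lower edges, near the centre of mass. Sleeve: 56 mm long, z = 45 to 65 mm. Width over both sleeves here: 59 mm open (each then leans out 0.075 rad), 45 mm and parallel on the big bearing; held squeezed to 53 mm, the jaws' edges stay about 45 mm apart.
- grip_right (a point): The same point on the right arm's sleeve. Both arms turn equally when the gripper squeezes them, so the jaws stay straight ahead of the gripper: their middle lies 95 mm ahead of the middle between the two sleeves.
- jaw_left (a point): Middle of the left jaw's inner face, 190 mm ahead of the pivot, 8 mm above the jaw's lower edge. Each jaw is an upright shallow V plate (15 degrees a side), 24 mm long, 16 mm high, 3.5 mm thick, hollow side inward, so that it centres a round item. Distance between the jaw points: 59 mm open, 31 mm on the big bearing. Outside width when open: 74 mm.
- jaw_right (a point): The same point on the right jaw.
- tongs_rest: Fixed rest: steel plate 200 x 70 x 5 mm with a wooden post under the pivot and a wooden yoke, 92 mm wide and 12 mm thick, under the arms at x = 145 mm, both 52 mm high; the yoke's end ears reach 63 mm. Origin on the worktop under the tongs' pivot, x as the tongs'. From x = 13 to 139 mm the space beside and under the arms is free down to the plate.
- tray: Fixed open steel drip tray, 130 mm (x) x 210 mm (y), rim 12 mm high, walls 4 mm thick, inner floor 4 mm above the worktop. Origin at the centre of its underside. The two bearings lie flat in it, one in the half at +y, the other at -y, about 84 mm apart.
- big_bearing: The bearing to be lifted: a steel ring bearing lying flat, 30 mm in diameter, 12 mm high, to be gripped round its outside (the hole cannot be entered), about 25 to 45 g. Origin at the centre of its underside, z up.
- small_bearing: The other bearing, 24 mm in diameter, 7 mm high, lying flat; it stays. Origin at the centre of its underside.
- spanner: Loose bystander: steel spanner 170 x 39 x 10 mm lying between tongs and tray. Origin at the centre of its underside.
Mind the look-alikes: they are no part of the job. Leave any brown or purple look-alike of the big_bearing alone.

How it is judged:
By the outcome, as a careful person would: the job done as asked, in the order asked, and still so for the second after the job is handed in, while the arm keeps its last pose, push and grip.
It also fails if it takes over 35 s, if anything falls off the work surface, if the arm or the gripper's body presses on something with over 40 N, if the wrist force passes 120 N, or if a joint passes its speed limit or range.

## Working session

There is one attempt and no reset: what is moved stays moved. The work goes in short steps, Python scripts to look and compute and a shell command to move; the robot and the scene stay as the last step left them, time stands still between calls to the robot, and variables do not carry over. Pictures are saved under pics/ and viewed, and the job is handed in when it is done.

```bash
mkdir -p pics; cat > h.py <<'E'
import numpy as np, cv2, pickle
from plant import r
def snap(n,f):
    s=r.snapshot(n); cv2.imwrite(f'pics/{f}.png',s['pixels'][:,:,::-1]); pickle.dump(s,open(f'pics/{f}.pkl','wb')); return s
def load(f): return pickle.load(open(f'pics/{f}.pkl','rb'))
def ray(s,u,v,z):
    K,R,t=map(np.array,(s['intrinsics'],s['R'],s['t'])); t=t.ravel()
    c=-R.T@t; d=R.T@np.linalg.solve(K,[u,v,1.]); return c+d*(z-c[2])/d[2]
def proj(s,X):
    p=np.array(s['intrinsics'])@(np.array(s['R'])@np.array(X,float)+np.array(s['t']).ravel()); return p[:2]/p[2]
E
python3 - <<'E'
from h import *
for n in('scene','top'):
    s=snap(n,n+'0'); R=np.array(s['R']); print(-R.T@np.array(s['t']).ravel(),s['intrinsics'])
print(r.sense(), r.tcp_to_grasp)
E
```

```text
[-81.1862149  661.53804897 489.28930133] [[482.74950982   0.         286.78277472]
 [  0.         482.74950982 212.91592784]
 [  0.           0.           1.        ]]
[ 305.23692308  -14.6715479  1104.66361002] [[505.18281292   0.         281.28137095]
 [  0.         505.18281292 216.55958808]
 [  0.           0.           1.        ]]
{'time': 0.1, 'qpos': array([-1.26361166e+00,  3.51184042e-01,  1.65231959e+00,  1.53165059e-05,
        1.13910202e+00, -8.45933036e-02]), 'joint_velocities': array([ 0.00107279, -0.00172301, -0.00066318, -0.00117858,  0.00049047,
        0.0019618 ]), 'joint_torque': array([ 9.76935589e-04, -4.98028636e+01, -2.85704237e+01,  7.00669270e-02,
        2.39178987e-02, -5.93834852e-05]), 'eef_pos': array([ 209.94985548, -508.03571743,  218.1697334 ]), 'eef_rot': array([[ 9.24234101e-01,  3.81826193e-01, -2.93047986e-04],
       [ 3.81826292e-01, -9.24233597e-01,  9.69789501e-04],
       [ 9.94462387e-05, -1.00820595e-03, -9.99999487e-01]]), 'contact_force': array([-0.42797164,  0.15707547, -0.04223343]), 'moment': array([-0.03058557,  0.03445697, -0.00898963]), 'finger_gap': 93.33464901401558} 18.8
```

View pics/scene0.png

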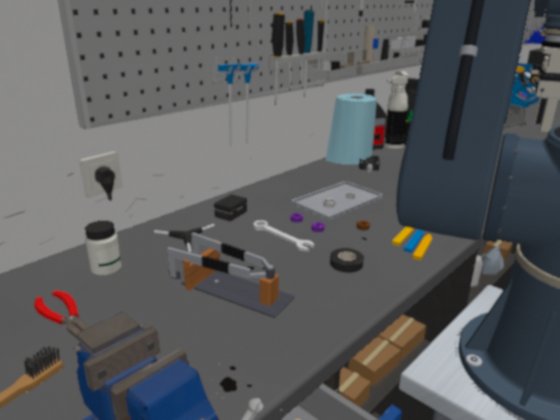

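View pics/top0.png

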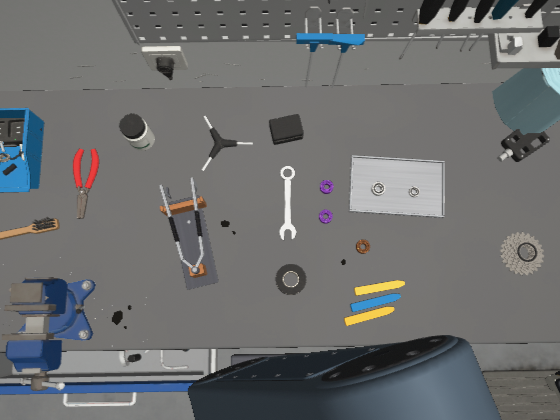

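```bash
python3 - <<'E'
from h import *
s=load('top0'); im=s['pixels'][:,:,::-1]
a=cv2.resize(im[165:300,145:235],None,fx=4.4,fy=4.4,interpolation=cv2.INTER_CUBIC)
b=cv2.resize(im[145:225,340:455],None,fx=3.4,fy=3.4,interpolation=cv2.INTER_CUBIC)
c=np.zeros((600,800,3),np.uint8); c[:a.shape[0],:a.shape[1]]=a; c[:b.shape[0],400:400+b.shape[1]]=b
cv2.imwrite('pics/z0.png',c)
q=load('scene0')['pixels'][:,:,::-1]
cv2.imwrite('pics/z1.png',cv2.resize(q[170:320,150:350],None,fx=4,fy=4,interpolation=cv2.INTER_CUBIC))
for u,v,z in [(196,268,73),(165,182,60),(195,182,60),(397,186,12),(378,188,16),(414,191,11),(288,173,10),(288,232,10)]: print(u,v,ray(s,u,v,z).round(1))
E
```

```text
196 268 [405.1 160.3  73. ]
165 182 [591.3 231.7  60. ]
195 182 [590.2 167.6  60. ]
397 186 [ 586.2 -274.8   12. ]
378 188 [ 581.3 -231.4   16. ]
414 191 [ 574.3 -312.2   11. ]
288 173 [621.1 -32.4  10. ]
288 232 [486.8 -29.8  10. ]
```

View pics/z0.png

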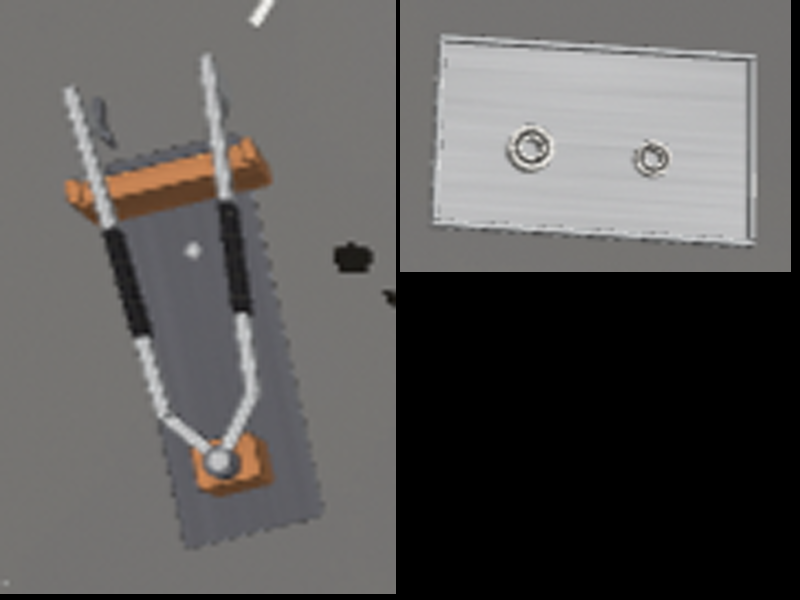

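View pics/z1.png

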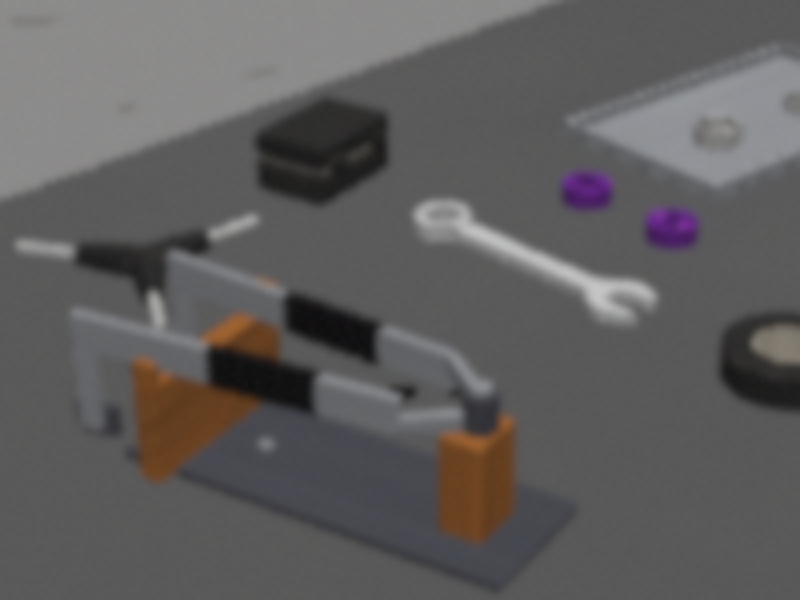

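```bash
cat > m.py <<'E'
from h import *
def blobs(mask,amin,s,z,off=(0,0)):
    n,l,st,c=cv2.connectedComponentsWithStats(mask.astype(np.uint8))
    for i in range(1,n):
        if st[i,4]>=amin:
            u,v=c[i]+off; pts=np.argwhere(l==i)[:,::-1].astype(np.float32)
            print(i,st[i,4],(u.round(2),v.round(2)),ray(s,u,v,z).round(1),cv2.minAreaRect(pts))
E
python3 - <<'E'
from m import *
s=load('top0'); im=s['pixels'].astype(int)
sub=im[160:300,145:210]
blobs(sub.max(2)<50,20,s,68,(145,160))
# bright pixels
print('bright'); sub=im[175:290,150:215]; m=sub.min(2)>135
blobs(m,6,s,70,(150,175))
# tray
g=im[150:225,340:455]; m=(g.min(2)>120)
print('tray'); blobs(m,500,s,4,(340,150))
hsv=cv2.cvtColor(s['pixels'],cv2.COLOR_RGB2HSV)
for nm,(x0,x1) in dict(big=(366,390),small=(404,424)).items():
    w=s['pixels'][176:200,x0:x1].astype(int)
    print(nm); print(w.mean(2).astype(int))
E
```

```text
1 91 (np.float64(197.84), np.float64(223.18)) [499.1 158.8  68. ] ((52.57999038696289, 63.05999755859375), (24.607318878173828, 3.959798574447632), 81.8698959350586)
2 94 (np.float64(173.4), np.float64(228.78)) [488.1 209.5  68. ] ((28.367568969726562, 68.69459533691406), (24.335607528686523, 3.8231165409088135), 72.89727020263672)
bright
1 88 (np.float64(193.44), np.float64(193.11)) [563.3 168.7  70. ] ((43.08999252319336, 18.1299991607666), (32.526912689208984, 3.2526915073394775), 81.8698959350586)
2 96 (np.float64(164.5), np.float64(199.8)) [549.9 229.3  70. ] ((14.339622497558594, 25.188678741455078), (32.96653366088867, 3.2966527938842773), 74.05460357666016)
3 9 (np.float64(188.22), np.float64(221.33)) [503.  178.6  70. ] ((38.0, 46.5), (3.0, 2.0), 90.0)
4 192 (np.float64(191.27), np.float64(254.93)) [432.5 171.   70. ] ((41.93185806274414, 79.82212829589844), (32.85691833496094, 26.04153060913086), 75.3791275024414)
tray
1 5150 (np.float64(396.81), np.float64(185.91)) [ 588.5 -276.3    4. ] ((57.33852005004883, 36.083656311035156), (96.87347412109375, 57.263267517089844), 3.5
[... 3792 characters left out ...]
 190 189
  189 189]
 [191 191 190 184 148 124 163 124 214 192 191 174 113 167 108 197 192 192
  192 192]
 [189 189 190 190 172 144 225 128 151 210 181 189 221 108 145 188 192 193
  193 194]
 [189 189 189 189 179 134 161 197  99  94 122 131  92 127 182 186 190 190
  190 189]
 [187 187 188 188 187 173 120 151 187 162 112 151 201 217 200 191 192 191
  191 191]
 [186 186 185 186 186 185 174 124  91 126 161 177 150 161 190 190 190 189
  191 192]
 [185 184 184 183 184 183 183 180 175 156 160 167 182 183 186 186 186 187
  188 189]
 [189 189 189 189 190 189 188 187 186 186 186 186 186 185 186 185 185 185
  185 185]
 [190 191 192 191 191 191 191 192 191 190 191 190 191 189 190 190 190 191
  191 190]]
```

```bash
python3 - <<'E'
from m import *
s=load('top0'); im=s['pixels'].astype(int)
print(im[258:280,184:206].mean(2).astype(int))
for u,v in [(194.6,269.1)]: 
    p=ray(s,u,v,73); m=np.array([493.6,184.15]); d=m-p[:2]; print(p,np.hypot(*d),np.arctan2(d[1],d[0]))
print(ray(s,378.4,187.8,16),ray(s,414,190.8,11))
q=load('scene0')
im=q['pixels'].astype(int)
print('scene sleeves'); blobs(im[220:290,190:285].max(2)<45,20,q,61,(190,220))
print(proj(q,[581.7,-232.2,16]))
c=q['pixels'][190:220,310:370,::-1]
cv2.imwrite('pics/z2.png',cv2.resize(c,None,fx=12,fy=12,interpolation=cv2.INTER_NEAREST))
E
```

```text
[[102  96  98  99  97  96  95  95  95  94  96  96  95  93 120 187 191 182
  107  97  97  96]
 [134  81  97  99  98  97  95  95  95  94  96  95  97 101 141 189 181 136
   98  96  96  97]
 [190 182 101  99  98  97  95  95  95  94  94  95  91 110 186 192 184  94
   96  98  97  96]
 [196 188 170 111  98  97  96  95  95  94  95  95  99 133 189 183 144  96
   96  97  96  97]
 [159 194 189 178 134  98  96  95  95  94  95  96 120 181 193 187  99  96
   95  97  96  96]
 [107 142 192 190 183 149  79  95  96  95  95  96 130 199 184 148  98 100
   81  97  97  96]
 [ 97  99 130 188 191 191 173  81  95  91  74 122 199 194 191 115 132 124
   94  86  88  96]
 [ 97  96  98 134 194 190 194 188 113 130 130 139 198 186 158 124 130 131
  120  81  85  88]
 [ 96  96  95  94 102 161 195 190 172 109 112 151 196 195 117 129 130 133
  129  80  80  85]
 [ 97  95  95  93  97 143 160 183 127 134 145 153 129 106 101 130 133 134
  125  72  80  85]
 [ 97  96  95  92  93 135 134 118 136 191 191 187 161  94  83 104 133 135
  127  82  79  81]
 [ 97  96  94  95 104 125 131 111 153 191 191 190 175  93  82  85 133 136
  1
[... 792 characters left out ...]
9  96  95  94  94  94  94  95  95  95  94
   93  95  96  95]
 [110  90  96  96  95  96  97  99  98  96  94  94  95  95  96  96  96  95
   94  94  95  94]]
[402.93859077 163.12021388  73.        ] 93.0684856886109 0.22792875475703275
[ 581.78689596 -232.34405509   16.        ] [ 574.79146136 -312.22961928   11.        ]
scene sleeves
2 197 (np.float64(232.29), np.float64(251.25)) [500.9 160.1  61. ] ((42.27737045288086, 31.237228393554688), (23.580270767211914, 8.799883842468262), 19.983104705810547)
3 242 (np.float64(215.38), np.float64(264.41)) [487.3 211.   61. ] ((24.76470947265625, 44.44117736816406), (27.406526565551758, 9.701424598693848), 14.03624439239502)
[329.15750635 200.4680197 ]
```

View pics/z2.png

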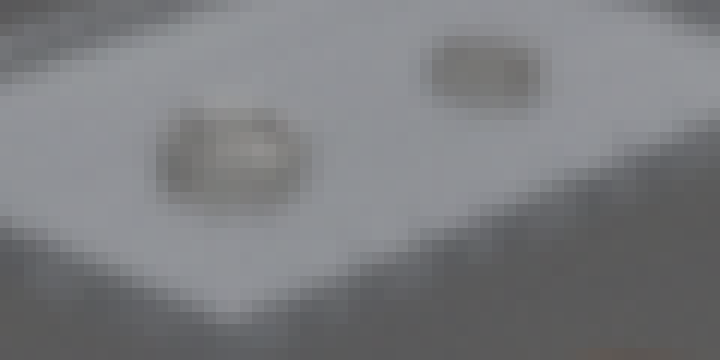

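```bash
python3 - <<'E'
from m import *
s=load('top0'); im=s['pixels'].astype(int)
m=((im.min(2)>140)|(im.max(2)<50)).astype(np.uint8)
ang=[]
for nm,A,B in [('L',(489,210.5),(549.9,229.3)),('R',(499.1,159.5),(563.3,168.7))]:
    A=np.array(A);B=np.array(B); d=(B-A)/np.hypot(*(B-A)); n=np.array([-d[1],d[0]])
    P=[]
    for v in range(170,250):
        for u in range(150,215):
            if m[v,u]:
                p=ray(s,u,v,70)[:2]; t=(p-A)@d
                if abs((p-A)@n)<9 and -25<t<140: P.append(p)
    P=np.array(P,np.float32); f=cv2.fitLine(P,cv2.DIST_HUBER,0,.01,.01).ravel(); a=np.arctan2(f[1],f[0]); a=a if abs(a)<1.5 else a-np.sign(a)*np.pi
    t=(P-A)@d; print(nm,len(P),a,'y at x=494:',f[3]+(494-f[2])*np.tan(a),'end',P[np.argsort(t)[-6:]].mean(0)); ang.append(a)
print(np.mean(ang),np.ptp(ang))
# plate mask: bluish dark grey
g=im[180:295,150:225]; mm=((g[:,:,2]-g[:,:,0])>5)&(g.max(2)<110)
blobs(mm,300,s,5,(150,180))
h=cv2.cvtColor(s['pixels'],cv2.COLOR_RGB2HSV); k=(h[...,1]>120)&(h[...,0]<20); 
k[:180]=0;k[295:]=0;k[:,:150]=0;k[:,225:]=0
blobs(k,30,s,58)
E
```

```text
L 174 0.31258884 y at x=494: 211.17128 end [580.7518  239.37386]
R 170 0.15385437 y at x=494: 157.90845 end [596.3798  173.39473]
0.2332216 0.15873447
12 392 (np.float64(187.08), np.float64(237.32)) [479.6 192.6   5. ] ((39.02696990966797, 56.22613525390625), (47.60316848754883, 20.548595428466797), 75.0685806274414)
1 69 (np.float64(200.91), np.float64(202.48)) [545.6 154.6  58. ] ((200.70004272460938, 202.40000915527344), (10.28591251373291, 7.155416965484619), 63.43495178222656)
2 228 (np.float64(181.53), np.float64(206.86)) [536.7 195.6  58. ] ((181.6754150390625, 206.8704833984375), (9.905950546264648, 23.247493743896484), 76.75948333740234)
3 34 (np.float64(162.91), np.float64(209.47)) [531.8 235.   58. ] ((163.20001220703125, 209.90003967285156), (9.838699340820312, 4.0249223709106445), 63.43495178222656)
5 113 (np.float64(198.94), np.float64(271.12)) [400.  156.7  58. ] ((197.38238525390625, 270.5294494628906), (11.399174690246582, 16.00735092163086), 75.96376037597656)
```

```bash
python3 -m crank '[[0.005,0.012,0,0],[0.01,0.025,0,-0.01],[0.016,0.04,0,-0.01],[0.016,0.04,0,-0.01],[0.016,0.04,0,-0.01],[0.016,0.04,0,-0.01],[0.016,0.04,0,-0.01],[0.016,0.04,0,-0.01],[0.016,0.04,0,-0.01],[0.016,0.04,0,-0.01],[0.016,0.04,0,-0.01],[0.016,0.04,0,-0.01],[0.016,0.04,0,-0.01],[0.016,0.04,0,-0.01],[0.016,0.04,0,-0.01],[0.016,0.04,0,-0.01],[0.016,0.04,0,-0.01],[0.016,0.04,0,0],[0.01,0.016,0,0],[0,0,0,0]]' 0.093 10
```

```text
time: 2.1
eef_pos: [490.8, 186.8, 218.2]
eef_rot: [[0.973, 0.232, -0.0], [0.232, -0.973, 0.0], [-0.0, -0.0, -1.0]]
contact_force: [-0.9, 0.2, 0.0]
finger_gap: 93.1
```

```bash
python3 -m crank '[[0.004,-0.002,-0.02,0],[0,0,-0.04,0],[0,0,-0.04,0],[0,0,-0.015,0],[0,0,0,0]]'; python3 - <<'E'
from h import *
s=snap('scene','s1'); q=snap('top','t1')
a=cv2.resize(s['pixels'][130:320,130:330,::-1],None,fx=3,fy=3); cv2.imwrite('pics/s1z.png',a)
cv2.imwrite('pics/t1z.png',cv2.resize(q['pixels'][150:300,130:290,::-1],None,fx=4,fy=4))
E
```

```text
time: 2.6
eef_pos: [492.9, 181.6, 101.7]
eef_rot: [[0.973, 0.229, -0.005], [0.229, -0.973, -0.001], [-0.005, 0.0, -1.0]]
contact_force: [0.0, -0.3, 0.5]
finger_gap: 92.9
```

View pics/s1z.png

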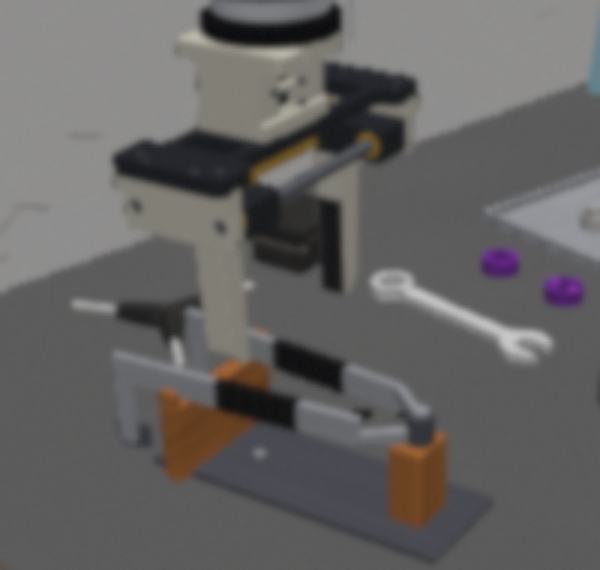

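View pics/t1z.png

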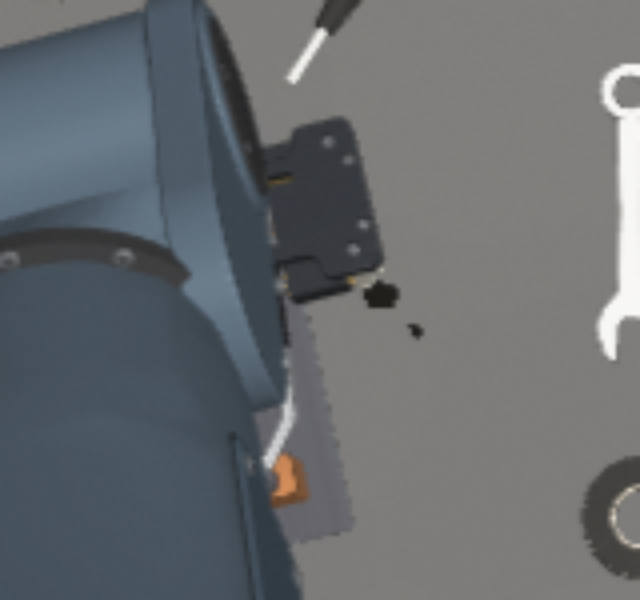

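```bash
python3 - <<'E'
from h import *
x=r.sense();print(x['eef_pos'],x['time'])
s=load('s1')
p=np.array([494,185,0]); n=np.array([-.229,.973,0]); 
for w in (46.5,-46.5,64,-64): print(w,proj(s,p+n*w+[0,0,101.7]), proj(s,p+n*w+[0,0,42]))
print(proj(s,[494,185,101]))
E
```

```text
[494.88012363 182.32060694 104.39205321] 2.7
46.5 [206.74349724 248.30238076] [208.6648737  279.10830466]
-46.5 [238.64853656 226.80514009] [239.52226221 255.66180847]
64 [200.06467152 252.80249506] [202.22553005 284.00113758]
-64 [244.05480537 223.16245969] [244.76685476 251.67678819]
[223.4211697  237.43595929]
```

```bash
python3 -m crank '[[0,0.0025,-0.02,0],[0,0,-0.025,0],[0,0,-0.012,0],[0,0,-0.005,0],[0,0,0,0],[0,0,0,0]]'
```

```text
time: 3.3
eef_pos: [495.6, 185.3, 42.7]
eef_rot: [[0.973, 0.23, 0.001], [0.23, -0.973, 0.0], [0.001, -0.0, -1.0]]
contact_force: [0.4, 0.3, 0.0]
finger_gap: 93.1
```

```bash
python3 -m crank '[[0,0,0,0],[0,0,0,0],[0,0,0,0],[0,0,0,0],[0,0,0,0],[0,0,0,0],[0,0,0,0],[0,0,0,0],[0,0,0,0],[0,0,0,0]]' 0.053 15; python3 - <<'E'
from h import *
s=snap('scene','s2'); q=snap('top','t2')
a=cv2.resize(s['pixels'][130:320,130:330,::-1],None,fx=3,fy=3); cv2.imwrite('pics/s2z.png',a)
E
```

```text
time: 4.3
eef_pos: [495.1, 185.2, 41.7]
eef_rot: [[0.973, 0.23, 0.0], [0.23, -0.973, 0.0], [0.0, -0.0, -1.0]]
contact_force: [0.0, -0.8, 2.2]
finger_gap: 53.2
```

View pics/s2z.png

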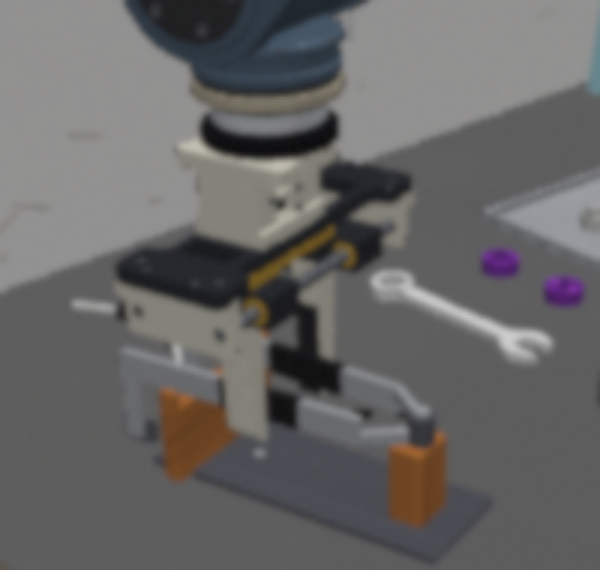

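The fingers hold both sleeves (left finger around (243,400) in the zoom) and the gap is 53.2 mm, as intended. Next is the lift.

```bash
python3 -m crank '[[0,0,0.004,0],[0,0,0.008,0],[0,0,0.012,0],[0,0,0.02,0],[0,0,0.025,0],[0,0,0.025,0],[0,0,0.02,0],[0,0,0.01,0],[0,0,0.004,0],[0,0,0,0],[0,0,0,0]]'; python3 - <<'E'
from h import *
s=snap('scene','s3'); q=snap('top','t3')
a=cv2.resize(s['pixels'][90:290,130:330,::-1],None,fx=3,fy=3); cv2.imwrite('pics/s3z.png',a)
x=r.sense();print(x['contact_force'],x['moment'])
E
```

```text
time: 5.5
eef_pos: [494.6, 185.1, 168.8]
eef_rot: [[0.973, 0.23, -0.001], [0.23, -0.973, -0.0], [-0.001, 0.0, -1.0]]
contact_force: [0.8, -0.2, -0.6]
finger_gap: 53.4
[-0.19281865 -1.18674179 -0.57082562] [-0.00937222  0.02690226  0.05770114]
```

View pics/s3z.png

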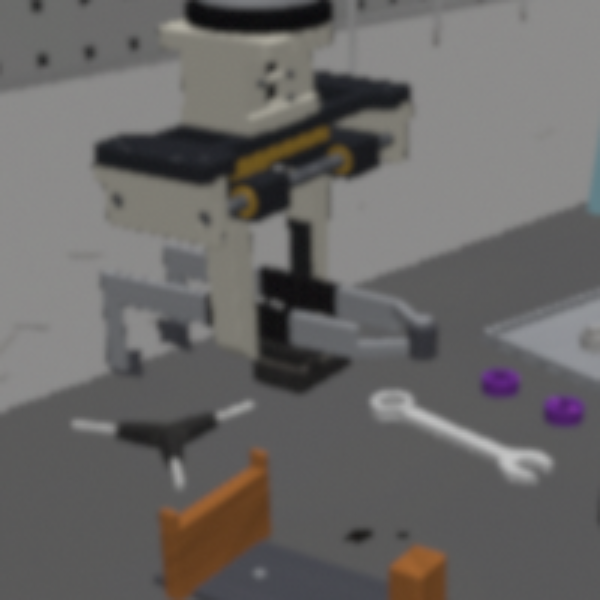

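```bash
python3 - <<'E'
from h import *
s=load('s3'); a=cv2.imread('pics/s3z.png')
c=np.array([494.6,185.1]); ph=.232; d=np.array([np.cos(ph),np.sin(ph)]); n=np.array([-d[1],d[0]]); z0=168.8-42.2+6-5.5+5.7
z0=168.8-36.2
def W(x,y,z): return np.r_[c+d*(x-95)+n*y,z0+z]
for x,y,z in [(0,0,67),(95,30,55),(203,22.5,0),(203,-22.5,0),(178,22.5,0),(205,29,64),(205,-29,64)]:
    p=proj(s,W(x,y,z)); q=((p-[130,90])*3).astype(int); print((x,y,z),p.round(1),q); cv2.circle(a,tuple(int(k) for k in q),3,(0,255,0),-1)
cv2.imwrite('pics/s3o.png',a)
E
```

```text
(0, 0, 67) [270.4 195.6] [421 316]
(95, 30, 55) [209.9 196.9] [239 320]
(203, 22.5, 0) [164.8 212. ] [104 366]
(203, -22.5, 0) [181.6 203.2] [154 339]
(178, 22.5, 0) [175.8 215.1] [137 375]
(205, 29, 64) [157.8 178.8] [ 83 266]
(205, -29, 64) [180.4 169. ] [151 237]
```

View pics/s3o.png

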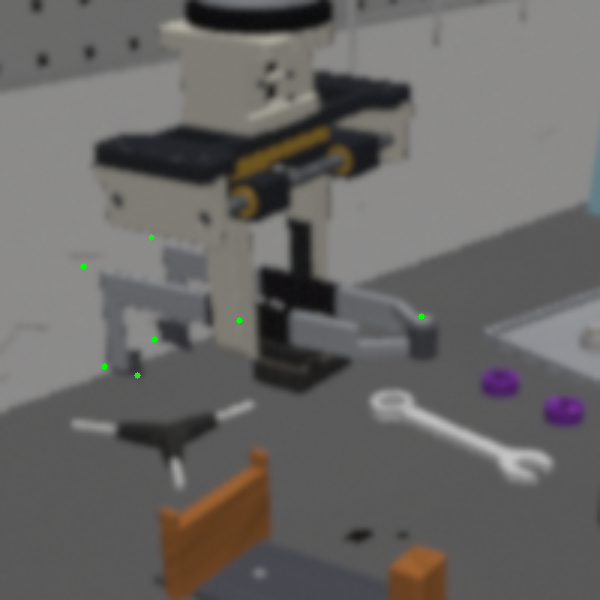

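View pics/t3.png

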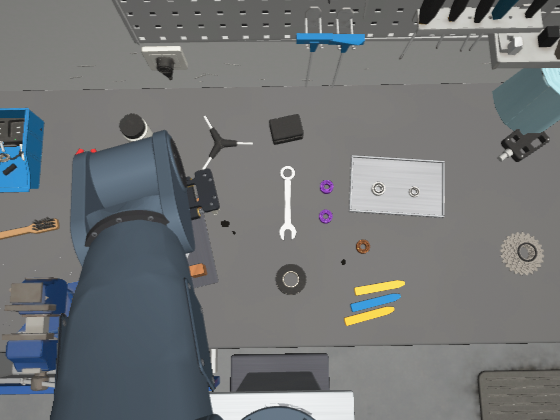

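The tongs are level in the grip, and the pivot projects to (421,316), right on the knob. Next I carry them over to the tray.

```bash
python3 -m crank '[[0,-0.005,0,0],[0,-0.012,0,0],[0,-0.02,0,0],[0,-0.028,0,0],[0,-0.034,0,0],[0,-0.036,0,0],[0,-0.036,0,0],[0,-0.036,0,0],[-0.005,-0.036,0,0],[0,-0.036,0,0],[0,-0.036,0,0],[0,-0.034,0,0],[0,-0.03,0,0],[0,-0.024,0,0],[0,-0.016,0,0],[0,-0.011,0,0],[0,-0.006,0,0],[0,-0.003,0,0],[0,0,0,0],[0,0,0,0]]'
python3 -m crank '[[0,0,-0.01,0],[0,0,-0.02,0],[0,0,-0.02,0],[0,0,-0.02,0],[0,0,-0.01,0],[0,0,0,0],[0,0,0,0]]'
python3 - <<'E'
from h import *
s=snap('scene','s4'); q=snap('top','t4')
x=r.sense();print(x['eef_pos'],x['finger_gap'],x['contact_force'])
a=cv2.resize(s['pixels'][110:260,250:450,::-1],None,fx=4,fy=4); cv2.imwrite('pics/s4z.png',a)
a=cv2.resize(q['pixels'][130:280,330:480,::-1],None,fx=4,fy=4); cv2.imwrite('pics/t4z.png',a)
E
```

```text
time: 7.6
eef_pos: [490.1, -253.2, 169.6]
eef_rot: [[0.973, 0.23, -0.0], [0.23, -0.973, 0.0], [-0.0, -0.0, -1.0]]
contact_force: [-0.4, 0.1, -0.3]
finger_gap: 53.2
time: 8.3
eef_pos: [490.3, -253.8, 90.0]
eef_rot: [[0.973, 0.23, 0.0], [0.23, -0.973, -0.0], [0.0, 0.0, -1.0]]
contact_force: [0.1, 0.8, -0.1]
finger_gap: 52.8
[ 490.51452908 -253.99978139   90.49094036] 52.84986063620609 [ 0.43417278 -0.61695993 -0.83093815]
```

View pics/s4z.png

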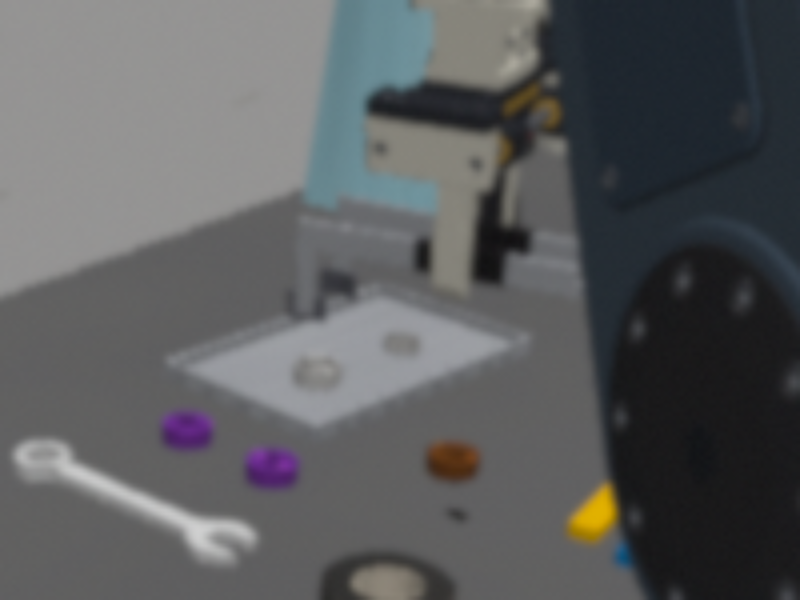

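View pics/t4z.png

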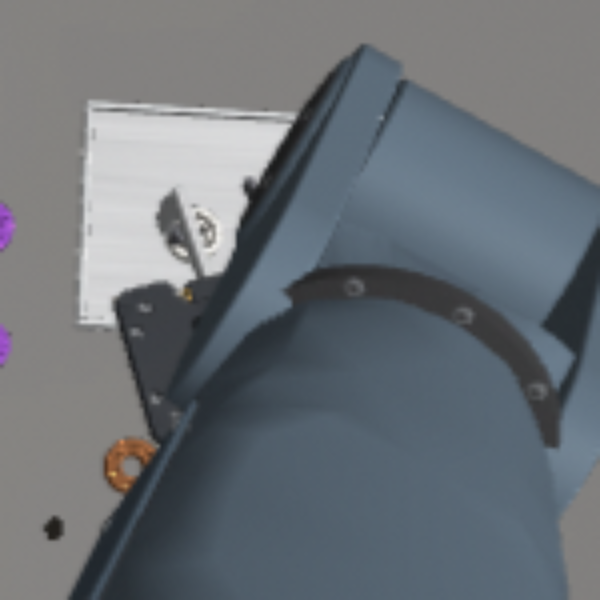

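```bash
cat > ov.py <<'E'
from h import *
def ov(tag,off_s,off_t,f=4):
    x=r.sense(); e=x['eef_pos']; rx=x['eef_rot'][:,0]; ph=np.arctan2(rx[1],rx[0]); d=np.array([np.cos(ph),np.sin(ph)]); n=np.array([-d[1],d[0]]); z0=e[2]-36.2
    W=lambda a,b,z: np.r_[e[:2]+d*(a-95)+n*b,z0+z]
    print('jaw mid',W(190,0,8).round(1),'bearing',(581.8,-232.3), 'yaw',ph)
    for k,o in (('s',off_s),('t',off_t)):
        s=load(k+tag); im=cv2.imread(f'pics/{k}{tag}z.png')
        for P,col in [(W(178,23,0),(0,255,0)),(W(202,23,0),(0,255,0)),(W(196,26,64),(0,0,255)),(W(196,-26,64),(0,0,255)),(W(0,0,67),(255,0,255)),(np.array([581.8,-232.3,16]),(255,0,0)),(W(190,0,8),(0,255,255))]:
            q=(proj(s,P)-o)*f; print(k,P.round(1),q.round(0)); cv2.circle(im,(int(q[0]),int(q[1])),3,col,-1)
        cv2.imwrite(f'pics/{k}{tag}o.png',im)
E
python3 -c "
from ov import *
ov('4',(250,110),(330,130))"
```

```text
jaw mid [ 583.  -232.2   62.3] bearing (581.8, -232.3) yaw 0.23193775724497376
s [ 566.  -212.5   54.3] [320. 320.]
s [ 589.4 -207.    54.3] [284. 312.]
s [ 582.8 -205.5  118.3] [296. 215.]
s [ 594.8 -256.1  118.3] [332. 192.]
s [ 398.1 -275.8  121.3] [635. 257.]
s [ 581.8 -232.3   16. ] [317. 362.]
s [ 583.  -232.2   62.3] [319. 292.]
t [ 566.  -212.5   54.3] [172. 243.]
t [ 589.4 -207.    54.3] [159. 201.]
t [ 582.8 -205.5  118.3] [178. 180.]
t [ 594.8 -256.1  118.3] [277. 155.]
t [ 398.1 -275.8  121.3] [344. 542.]
t [ 581.8 -232.3   16. ] [194. 231.]
t [ 583.  -232.2   62.3] [209. 207.]
```

```bash
python3 -c "
import cv2,numpy as np
a=cv2.imread('pics/s4o.png')[150:430,150:600];b=cv2.imread('pics/t4o.png')[80:360,60:360]
cv2.imwrite('pics/c4.png',np.hstack([a,b]))"
```

```text
(no output)
```

View pics/c4.png

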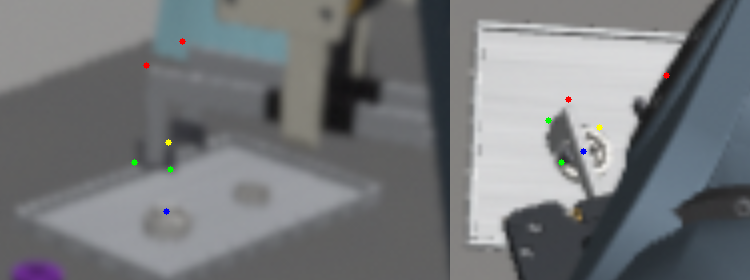

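```bash
python3 -m crank '[[-0.001,0,-0.005,0],[0,0,-0.01,0],[0,0,-0.01,0],[0,0,-0.005,0],[0,0,0,0],[0,0,0,0]]'
python3 - <<'E'
from h import *
s=snap('scene','s5'); q=snap('top','t5')
x=r.sense();print(x['eef_pos'],x['finger_gap'],x['contact_force'])
a=cv2.resize(s['pixels'][150:225,280:380,::-1],None,fx=6,fy=6,interpolation=cv2.INTER_CUBIC); cv2.imwrite('pics/s5z.png',a)
a=cv2.resize(q['pixels'][150:225,340:440,::-1],None,fx=6,fy=6,interpolation=cv2.INTER_CUBIC); cv2.imwrite('pics/t5z.png',a)
from ov import *
ov('5',(280,150),(340,150),6)
E
```

```text
time: 9.0
eef_pos: [489.1, -253.8, 59.5]
eef_rot: [[0.973, 0.23, -0.0], [0.23, -0.973, 0.0], [-0.0, -0.0, -1.0]]
contact_force: [-1.2, -0.9, -0.3]
finger_gap: 53.2
[ 489.22945152 -253.92481807   59.8811444 ] 53.35832869212804 [ 0.30091251 -0.30635565 -0.67324248]
jaw mid [ 581.7 -232.1   31.7] bearing (581.8, -232.3) yaw 0.23183680352441843
s [ 564.7 -212.5   23.7] [299. 311.]
s [ 588.1 -207.    23.7] [246. 299.]
s [ 581.6 -205.4   87.7] [263. 157.]
s [ 593.5 -256.    87.7] [317. 119.]
s [ 396.8 -275.8   90.7] [765. 223.]
s [ 581.8 -232.3   16. ] [295. 303.]
s [ 581.7 -232.1   31.7] [297. 268.]
t [ 564.7 -212.5   23.7] [183. 268.]
t [ 588.1 -207.    23.7] [164. 206.]
t [ 581.6 -205.4   87.7] [191. 177.]
t [ 593.5 -256.    87.7] [335. 141.]
t [ 396.8 -275.8   90.7] [432. 706.]
t [ 581.8 -232.3   16. ] [230. 227.]
t [ 581.7 -232.1   31.7] [238. 216.]
```

View pics/s5o.png

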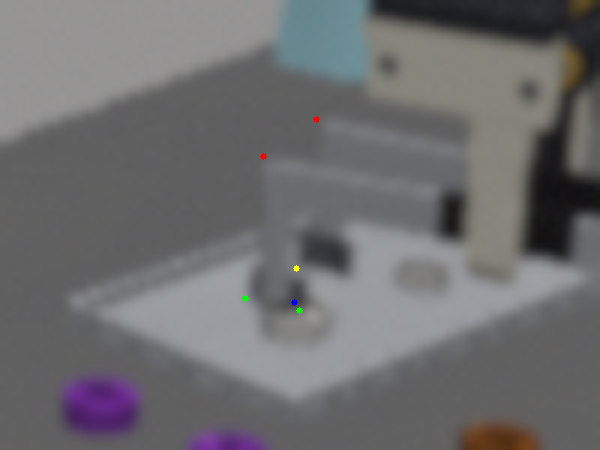

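View pics/t5o.png

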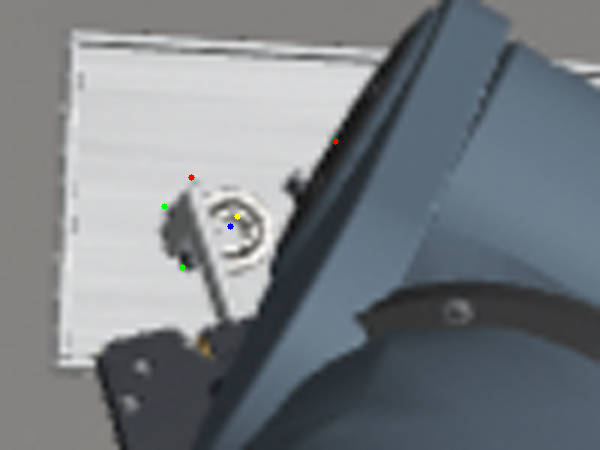

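```bash
python3 -m crank '[[0.0015,0,-0.003,0],[0,0,-0.004,0],[0,0,-0.004,0],[0,0,-0.004,0],[0,0,-0.0025,0],[0,0,-0.001,0],[0,0,0,0],[0,0,0,0],[0,0,0,0]]'
python3 - <<'E'
from h import *
s=snap('scene','s6'); q=snap('top','t6')
x=r.sense();print(x['eef_pos'],x['finger_gap'],x['contact_force'])
a=cv2.resize(s['pixels'][150:225,280:380,::-1],None,fx=6,fy=6,interpolation=cv2.INTER_CUBIC)
b=cv2.resize(q['pixels'][170:205,360:400,::-1],None,fx=5,fy=5,interpolation=cv2.INTER_CUBIC)
c=np.zeros((450,800,3),np.uint8);c[:,:600]=a;c[:175,600:]=b;cv2.imwrite('pics/c6.png',c)
E
```

```text
time: 10.0
eef_pos: [490.6, -253.8, 41.3]
eef_rot: [[0.973, 0.23, 0.0], [0.23, -0.973, -0.0], [0.0, 0.0, -1.0]]
contact_force: [0.7, 0.0, -0.2]
finger_gap: 53.1
[ 490.60762348 -253.82751436   41.25633481] 53.49123763109119 [-0.27416722  0.42987492 -0.22457362]
```

View pics/c6.png

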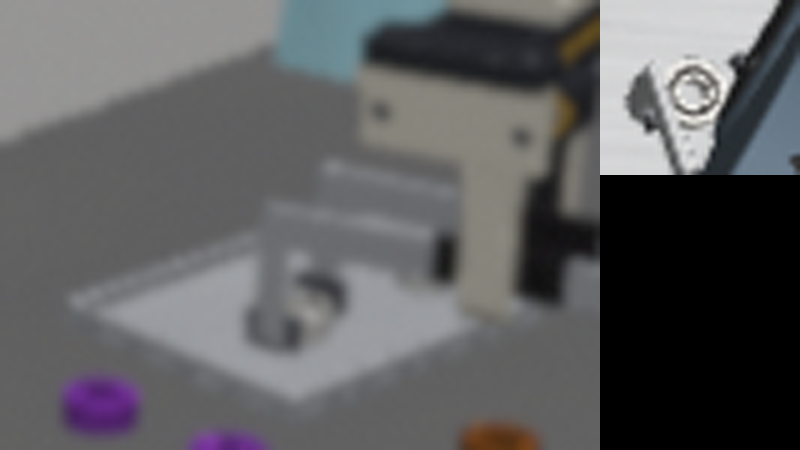

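The jaws straddle the bearing, with the left jaw at (275,330), the bearing at (313,310) and the right jaw at (325,290) in the zoom. Next I close them.

```bash
python3 -m crank '[[0,0,0,0],[0,0,0,0],[0,0,0,0],[0,0,0,0],[0,0,0,0]]' 0.047 30; python3 -m crank '[[0,0,0,0],[0,0,0,0],[0,0,0,0],[0,0,0,0],[0,0,0,0],[0,0,0,0],[0,0,0,0],[0,0,0,0]]' 0.038 30
python3 - <<'E'
from h import *
s=snap('scene','s7'); q=snap('top','t7')
x=r.sense();print(x['eef_pos'],x['finger_gap'],x['contact_force'])
a=cv2.resize(s['pixels'][150:225,280:380,::-1],None,fx=6,fy=6,interpolation=cv2.INTER_CUBIC)
b=cv2.resize(q['pixels'][170:205,360:400,::-1],None,fx=5,fy=5,interpolation=cv2.INTER_CUBIC)
c=np.zeros((450,800,3),np.uint8);c[:,:600]=a;c[:175,600:]=b;cv2.imwrite('pics/c7.png',c)
E
```

```text
time: 10.6
eef_pos: [490.6, -253.8, 41.1]
eef_rot: [[0.973, 0.23, 0.0], [0.23, -0.973, -0.0], [0.0, 0.0, -1.0]]
contact_force: [-0.4, 0.3, -0.6]
finger_gap: 47.0
time: 11.4
eef_pos: [490.5, -253.8, 41.1]
eef_rot: [[0.973, 0.23, -0.0], [0.23, -0.973, 0.0], [-0.0, -0.0, -1.0]]
contact_force: [0.1, -0.7, -1.0]
finger_gap: 44.5
[ 490.51366723 -253.8015195    41.11443179] 44.42919798800804 [ 0.46887106  0.53349313 -0.59531358]
```

View pics/c7.png

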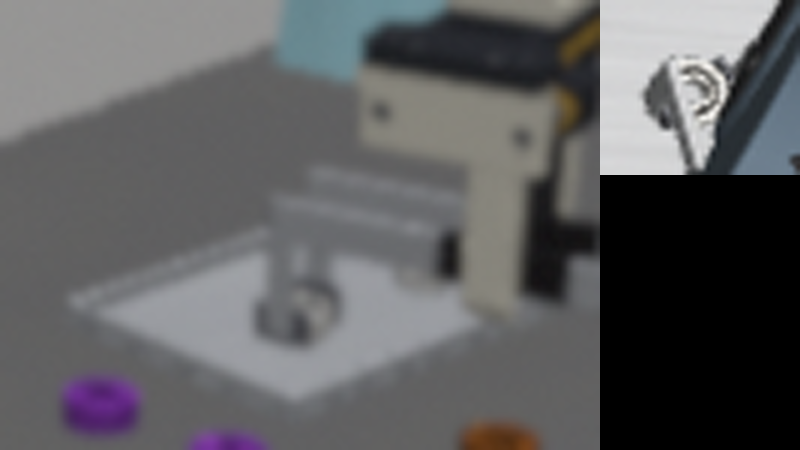

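Gap is 44.5 mm, which matches the 45 mm expected on the big bearing. I'll lift gently to about 17 cm.

```bash
python3 -m crank '[[0,0,0.002,0],[0,0,0.004,0],[0,0,0.008,0],[0,0,0.012,0],[0,0,0.016,0],[0,0,0.02,0],[0,0,0.02,0],[0,0,0.02,0],[0,0,0.02,0],[0,0,0.016,0],[0,0,0.012,0],[0,0,0.008,0],[0,0,0.004,0],[0,0,0.002,0],[0,0,0,0],[0,0,0,0],[0,0,0,0],[0,0,0,0],[0,0,0,0]]'
python3 - <<'E'
from h import *
s=snap('scene','s8'); q=snap('top','t8')
x=r.sense();print(x['eef_pos'],x['finger_gap'],x['contact_force'])
a=cv2.resize(s['pixels'][90:225,270:400,::-1],None,fx=4.4,fy=4.4,interpolation=cv2.INTER_CUBIC); cv2.imwrite('pics/s8z.png',a)
a=cv2.resize(q['pixels'][140:225,330:455,::-1],None,fx=5,fy=5,interpolation=cv2.INTER_CUBIC); cv2.imwrite('pics/t8z.png',a)
E
```

```text
time: 13.4
eef_pos: [490.5, -253.8, 204.9]
eef_rot: [[0.973, 0.23, -0.0], [0.23, -0.973, 0.0], [-0.0, -0.0, -1.0]]
contact_force: [-0.8, -0.0, -1.7]
finger_gap: 44.9
[ 490.51669207 -253.80210548  205.06831809] 44.36209378240332 [ 0.23639862 -0.32004393 -0.93967782]
```

View pics/s8z.png

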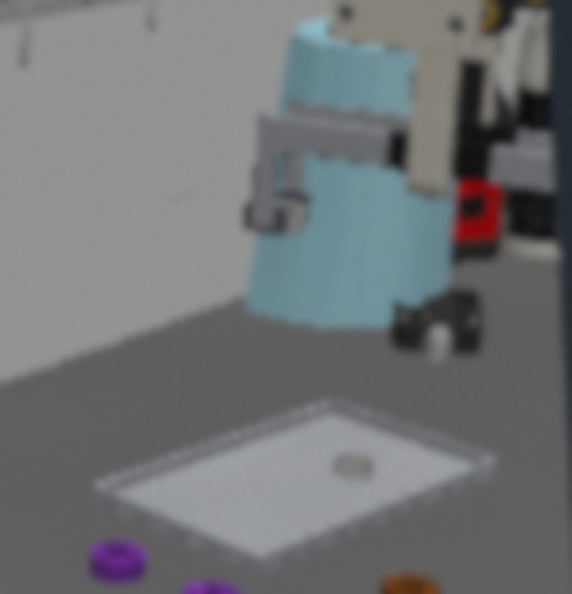

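View pics/t8z.png

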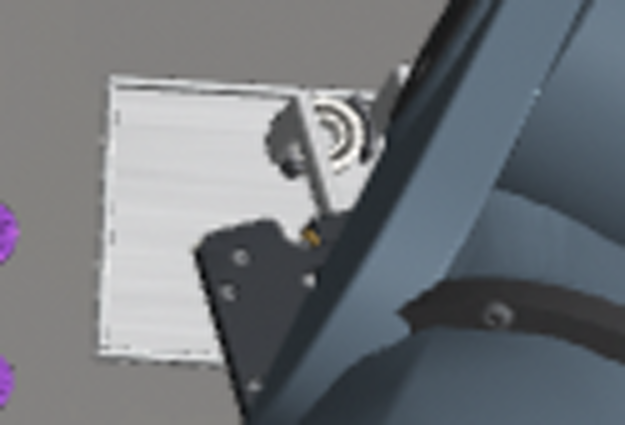

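```bash
python3 -m crank '[[0,0,0,0],[0,0,0,0],[0,0,0,0],[0,0,0,0],[0,0,0,0],[0,0,0,0],[0,0,0,0],[0,0,0,0],[0,0,0,0],[0,0,0,0]]'
python3 - <<'E'
from h import *
a=load('s8');b=snap('scene','s9'); x=a['pixels'].astype(int);y=b['pixels'].astype(int)
print('jaw region diff',np.abs(x-y)[120:150,320:345].max(),'all',np.abs(x-y).max())
o=load('scene0')['pixels'].astype(int); d=np.abs(o-y).max(2)
print('spanner diff',d[215:252,248:318].max(),'small bearing diff',d[190:202,344:358].max())
print('bearing centre predicted',ray(b,270+285/4.4,90+212/4.4,174).round(1))
print(r.sense()['finger_gap']); r.finish_job()
E
```

```text
time: 14.5
eef_pos: [490.5, -253.8, 205.1]
eef_rot: [[0.973, 0.23, 0.0], [0.23, -0.973, 0.0], [0.0, -0.0, -1.0]]
contact_force: [-0.0, -0.4, -1.6]
finger_gap: 45.0
jaw region diff 13 all 21
spanner diff 13 small bearing diff 11
bearing centre predicted [ 581.6 -240.6  174. ]
44.83048203287444
the job is handed in; nothing more can be done
```

The big bearing is being held in the tongs over the tray, raised about 164 mm (arm travel), so its underside is about 15 cm above the tray rim. I handed the job in at about 14.5 s of the 35 s limit.

I took the tongs off their rest by the sleeves and carried them half-squeezed, with the gripper at 53 mm. I then lowered the jaws around the bearing, closed them with a 30 N grip and lifted straight up. The gripper itself never went near either bearing.

Last checks:
- **Grip:** the gap is 44.8 mm, matching the 45 mm expected on the big bearing.
- **Steadiness:** two pictures about 1 s apart differ only by image noise.
- **Bystanders:** the spanner and small bearing look unchanged from the first picture, within noise.
- **One disagreement:** a rough camera estimate put the held bearing about 8 mm off in y from where the arm pose says it is. It came from reading one point on a partly hidden ring, and both positions are over the tray.
- **Bearing spacing:** I measured about 80 mm between the bearings, against the stated 84 mm.

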